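# Break down the delivery stacks into the stock trays

## Robot

A 6-joint arm with a two-finger parallel gripper is mounted at the origin on the work surface. World frame = base frame: x ahead of the robot, y to its left, z up, the work surface at z = 0. Lengths are in m, angles in rad, forces in N, time in s.
With the tool pointing down it reaches from about 0.375 to 0.925 m from the base axis. Payload 5.7 kg.
Tool frame: the origin (TCP) lies between the finger pads; the fingertips stand 25 mm ahead of it and the grasp point (between the pads) lies 6 mm ahead of it (r.nose_length is the distance from the TCP to the fingertips, in m); z points along the fingers, y is the line along which they close (so a half turn about z gives the same grasp; the last joint's range is limited). The gripper opens to 85 mm and grips with 20 to 120 N. Pads are 22 mm wide; open, the fingers measure 114 mm over their backs; the gripper's body (76 mm by 85 mm) begins 54 mm behind the grasp point. The pads swing forward as they close: fully open they stand 13 mm farther back than shut.
Start: joints at [1.213, 0.359, 1.51, -0, 1.272, -0.115], TCP at [0.144, 0.582, 0.256] pointing down, gripper open.
Joint ranges: [-2.97, 2.97], [-1.01, 2.36], [0.21, 2.38], [-0.96, 4.11], [0.2, 2.71], [-2.98, 2.98]. Speed limits (rad/s): [2.39, 2.39, 3.14, 3.14, 3.14, 3.14].

## Interface

Orientations are given as a 3x3 rotation matrix whose columns are the frame's x, y, z axes.
In Python, from plant import r gives the robot as it stands.
- The arm moves only by the shell command python3 -m jog 'ROWS'. ROWS is a JSON object of lists of equal length, an entry for each row: "delta_pos": the shift along the tool's x, y, z in cm, a list of three; "roll": the turn about the tool's z in degrees; "hand": the finger opening in cm, from 0 to 8.54. In form: {"delta_pos": [[x, y, z], ...], "roll": [roll, ...], "hand": [hand, ...]}. A call has exactly 5 rows; each row is the pose to reach, as a shift and turn from the pose commanded when the call began, along the tool's axes at that moment; what a row does not reach only later rows make up. A row lasts 1/10 s, in which the tool goes at most 50 mm and 8.59 degrees, less where a joint would pass 70% of its speed; a pose out of reach is approached as far as the arm can. A call with a gripper value outside its range is refused whole. The fingers move at their own pace and stop on an object; the grip force is fixed at half the most. Time passes only in rows, so rows that repeat a pose let the fingers close, or fill a call up. It gives the time, the measured TCP pose, the force, the opening and the grip force at its end, in the units of the state.
- r.get_state(): the state, without advancing time (a new reading comes with each control period).
- r.get_image(name): name is "scene" or "side" or "wrist"; returns a dict with "frame" (384x512x3 uint8, blue, green, red), "fx", "fy", "cx", "cy" (pixels), "T" (4x4, takes a point from camera to world coordinates); the wrist camera has in their place "T_tool_cam" (4x4, takes a point from camera to tool coordinates, whose origin is the TCP and whose axes are the flange's). Camera axes: x right, y down, z forward; pixel columns grow to the right and rows downward; lengths in m; the calibration is good to about 2 mm. A picture is of the moment at which its call begins: read the wrist's pose just before it. There is no depth.
- r.hand_in(): hands the job in; it is judged then, once.
Trained networks look in a picture, given as the dict that the camera call returned (one of the last four; its "shot" number tells which), for a name from the list of things; names that differ only in an ending like _2 or _b are one class to them, and where a whole thing is asked for, a point or a joint stands for the part that bears it (a point fixed in the world has none). Each returns a list of dicts, best first, with "p" (0 to 1); they miss things now and then, are a little off and sometimes report something else, mostly with a low value. They report only what shows in the picture. A call takes as long as a camera call. They do not tell look-alikes from the thing itself.
- r.boxes_of(picture, query): "bbox" ([left, top, right, bottom] in pixels, round what is visible of it).
The state is a dict: "clock": time; "joints": joint angles; "qd": joint speeds; "tau": joint torques, N m; "tool_pos": TCP position; "tcp_rot": TCP orientation; "wrist_force": force on the tool from outside, world axes, zero at the start; "ft_torque": the same for the moment, N m; "finger_gap": finger opening in m; "gripper_force": force on a finger pad.
Only numpy, scipy, OpenCV 4.12 (cv2) and the standard library are available. Lean on these libraries where they do the work, as an engineer would, in place of code of your own. Each camera call takes 0.05 s, during which the arm holds its last target. There are 200 camera calls.

## Task

A delivery stands on the packing bench in two stacks: a large and a small wire reel, a large and a small carton, and a long junction box. Take the stacks apart from the top and put each thing into the shallow steel tray of its own shape and size (reels in the round trays, cartons in the square ones, large in large and small in small, the junction box in the oblong one). Set everything down upright, without dropping or tipping anything, flat on the floor of its tray inside the rim, and leave it there.

Things in the scene. Friction and masses are not known exactly. Their poses are not given: they have to be found in the camera images.
- big_reel: the larger wire reel: copper wire between two black flanges, standing on its flange, 64 mm diameter, 40 mm high, the winding only 2 mm shy of the flange edges. Origin: centre of its underside, z up along its axis. It is the bottom of one of the two stacks (on the bench).
- big_carton: the larger closed cardboard carton, square, 64 x 64 mm, 40 mm high, a paper tape strip across the top. Origin: centre of its underside, z up, x and y square to its sides. It is the bottom of the other stack (on the bench).
- small_reel: the smaller wire reel, made like the larger: 43 mm diameter, 36 mm high. Origin: centre of its underside, z up along its axis. It starts on the big reel or on the big carton.
- small_carton: the smaller closed cardboard carton, square, 43 x 43 mm, 36 mm high, paper tape strip across the top. Origin: centre of its underside, z up, x and y square to its sides. It starts on the big reel or on the big carton, whichever the small reel does not stand on.
- joint_box: long grey plastic cable junction box, 84 mm long (its x) by 25 mm wide (its y), 32 mm high (the lid, the top 5 mm, is 80 x 23 mm). Origin: centre of its underside, z up. It starts on top of one of the stacks, across the small reel or the small carton.
- big_round_tray: Fixed. Its origin is the centre of its underside, z up. The larger round shallow white enamelled steel tray, 82 mm inside diameter, floor 2 mm above the bench, rim 4 mm thick with its top 7 mm above the bench. For the big reel.
- small_round_tray: Fixed. Its origin is the centre of its underside, z up. The smaller round shallow white enamelled steel tray, 61 mm inside diameter, floor 2 mm above the bench, rim 4 mm thick with its top 7 mm above the bench. For the small reel.
- big_square_tray: Fixed. Its origin is the centre of its underside, z up. The larger square shallow white enamelled steel tray, 82 x 82 mm inside, sides square to its x and y, floor 2 mm above the bench, rim 4 mm thick with its top 7 mm above the bench. For the big carton.
- small_square_tray: Fixed. Its origin is the centre of its underside, z up. The smaller square shallow white enamelled steel tray, 61 x 61 mm inside, sides square to its x and y, floor 2 mm above the bench, rim 4 mm thick with its top 7 mm above the bench. For the small carton.
- long_tray: Fixed. Its origin is the centre of its underside, z up. The oblong shallow white enamelled steel tray, 102 mm (its x) by 43 mm (its y) inside, floor 2 mm above the bench, rim 4 mm thick with its top 7 mm above the bench. For the junction box.
Not all that is in view belongs to the job. What is shaped like the joint_box but turquoise is not meant. Leave any green look-alike of the big_carton alone.

How it is judged:
By the outcome, as a careful person would: the job done as asked, in the order asked, and still so for the second after the job is handed in, with the robot touching nothing.
It also fails if it takes over 128 s, if anything falls off the work surface, if the arm or the gripper's body presses on something with over 40 N, if the wrist force passes 120 N, or if a joint passes its speed limit or range.

## Working session

There is one attempt and no reset: what is moved stays moved. The work goes in short steps, Python scripts to look and compute and a shell command to move; the robot and the scene stay as the last step left them, time stands still between calls to the robot, and variables do not carry over. Pictures are saved under pics/ and viewed, at most 14 in all, crops included, and the job is handed in when it is done.

```bash
ls; mkdir -p pics; python3 - <<'E'
from plant import r
import cv2,numpy as np
np.set_printoptions(precision=4,suppress=True)
s=r.get_state();print(s['clock'],s['tool_pos'],s['tcp_rot'],s['finger_gap'])
for n in['scene','side']:
    p=r.get_image(n);cv2.imwrite(f'pics/{n}0.png',p['frame']);print(n,p['fx'],p['cx'],p['cy'],p['T'])
    for q in ['big_reel','big_carton','small_reel','small_carton','joint_box','big_round_tray','small_round_tray','big_square_tray','small_square_tray','long_tray']:
        print(q,[(np.round(b['bbox']).astype(int).tolist(),round(b['p'],2)) for b in r.boxes_of(p,q)])
E
```

```text
pics
0.0 [0.144  0.5818 0.2555] [[-0.9707  0.2404 -0.0006]
 [ 0.2404  0.9707 -0.0017]
 [ 0.0002 -0.0018 -1.    ]] 0.08543023910299866
scene 453.6225896752047 256.8065958744405 185.7652362039718 [[-0.6628  0.5493 -0.5089  1.2202]
 [ 0.7488  0.4931 -0.4429  0.5271]
 [ 0.0077 -0.6746 -0.7382  0.9369]
 [ 0.      0.      0.      1.    ]]
big_reel [([217, 176, 244, 201], 0.69)]
big_carton [([308, 240, 345, 266], 0.97), ([287, 271, 322, 306], 0.88)]
small_reel [([225, 172, 239, 188], 0.47), ([213, 159, 250, 174], 0.29)]
small_carton [([317, 225, 342, 252], 0.68)]
joint_box [([212, 158, 249, 174], 0.87), ([181, 191, 208, 228], 0.69), ([361, 213, 405, 239], 0.16)]
big_round_tray [([313, 184, 348, 216], 0.74)]
small_round_tray []
big_square_tray [([194, 114, 232, 138], 0.88)]
small_square_tray [([278, 157, 309, 185], 0.96)]
long_tray [([361, 213, 407, 240], 0.83)]
side 424.36996099044796 249.2836175661109 190.07546737694798 [[ 0.7682 -0.4522  0.4531  0.1975]
 [-0.6401 -0.5338  0.5525 -0.5085]
 [-0.008  -0.7145 -0.6996  0.7423]
 [ 0.      0.      0.      1.    ]]
big_reel []
big_carton [([213, 125, 240, 150], 0.92), ([181, 151, 211, 175], 0.91)]
small_reel [([268, 329, 330, 384], 0.63), ([269, 217, 289, 234], 0.53), ([264, 197, 302, 218], 0.47)]
small_carton [([183, 141, 206, 164], 0.63), ([175, 238, 211, 264], 0.34)]
joint_box [([311, 197, 341, 230], 0.7), ([262, 196, 302, 220], 0.59)]
big_round_tray [([148, 196, 185, 225], 0.77)]
small_round_tray [([307, 271, 338, 302], 0.92), ([108, 167, 152, 194], 0.62)]
big_square_tray [([265, 331, 330, 384], 0.87)]
small_square_tray [([173, 237, 211, 264], 0.62)]
long_tray [([267, 330, 329, 384], 0.7), ([110, 168, 152, 192], 0.59)]
```

```bash
python3 - <<'E'
import cv2
a=cv2.imread('pics/scene0.png')[90:320,160:430];b=cv2.imread('pics/side0.png')[90:384,80:370]
cv2.imwrite('pics/c1.png',cv2.resize(a,None,fx=2.6,fy=2.6,interpolation=2));cv2.imwrite('pics/c2.png',cv2.resize(b,None,fx=2,fy=2,interpolation=2))
E
```

```text
(no output)
```

View pics/c1.png

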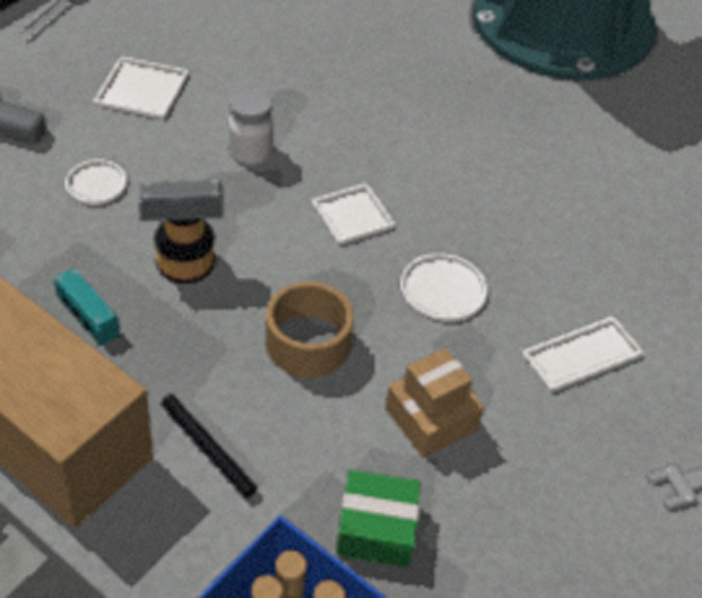

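View pics/c2.png

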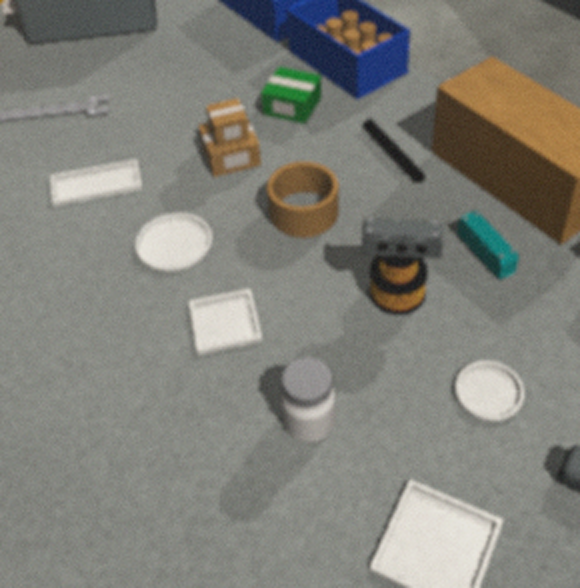

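Scene picture: the grey junction box (230,166) lies across the small reel on the big reel (230,190). The small carton (329,235) is on the big carton (327,255).

Look-alikes: the turquoise box (193,209) could pass for the junction box, and the green carton (306,288) for the big carton. The open brown ring (279,216) and the white bottle (256,139) could pass for a reel. I choose the grey box on the reel stack and the brown cartons. Next I measure the trays from their white rims.

```bash
cat > h.py <<'E'
import numpy as np,cv2
from plant import r
np.set_printoptions(precision=4,suppress=True)
def pose(s):
    T=np.eye(4);T[:3,:3]=s['tcp_rot'];T[:3,3]=s['tool_pos'];return T
def shot(n):
    s=r.get_state();p=r.get_image(n)
    if n=='wrist': p['W']=pose(s)@np.array(p['T_tool_cam'])
    else: p['W']=np.array(p['T'])
    return p
def unproj(p,uv,z):
    uv=np.asarray(uv,float).reshape(-1,2)
    d=np.c_[(uv[:,0]-p['cx'])/p['fx'],(uv[:,1]-p['cy'])/p['fy'],np.ones(len(uv))]@p['W'][:3,:3].T
    o=p['W'][:3,3];return (o+d*((z-o[2])/d[:,2])[:,None])[:,:2]
def proj(p,P):
    P=np.atleast_2d(P);c=(P-p['W'][:3,3])@p['W'][:3,:3]
    return np.c_[c[:,0]/c[:,2]*p['fx']+p['cx'],c[:,1]/c[:,2]*p['fy']+p['cy']]
def whites(p,z=.007,th=170):
    f=p['frame'];m=((f.min(2)>th)&(f.max(2).astype(int)-f.min(2)<30)).astype('uint8')
    m=cv2.morphologyEx(m,cv2.MORPH_CLOSE,np.ones((5,5)))
    out=[]
    for c in cv2.findContours(m,cv2.RETR_EXTERNAL,cv2.CHAIN_APPROX_NONE)[0]:
        if len(c)<40: continue
        w=unproj(p,c,z).astype('float32')
        (x,y),(a,b),t=cv2.minAreaRect(w);fill=cv2.contourArea(w)/(a*b+1e-9)
        out.append((np.array([x,y]),round(a*1e3),round(b*1e3),round(t,1),round(fill,2),c.reshape(-1,2).mean(0).round()))
    return out
def togo(xy,z,axis_y=None,sym=180):
    """print tool-frame shift in cm to TCP at (xy,z); roll so that tool y lies along angle axis_y (deg)"""
    s=r.get_state();R=s['tcp_rot'];d=R.T@(np.array([*xy,z])-s['tool_pos'])*100
    roll=0
    if axis_y is not None:
        a=np.degrees(np.arctan2(R[1,1],R[0,1])); roll=-((axis_y-a+sym/2)%sym-sym/2) # tool z down
    j=np.degrees(s['joints'][5]);print('shift cm',d.round(2),'roll',round(roll,1),'j6',round(j,1),'t',s['clock'],'pos',s['tool_pos'])
E
python3 - <<'E'
from h import *
for n in['scene','side']:
    p=shot(n);print(n)
    for th in (150,180):
        print(th)
        for o in whites(p,th=th):print(*o)
E
```

```text
scene
150
[0.7349 0.2587] 14 66 30.3 0.79 [306. 284.]
[0.4616 0.3035] 53 114 66.0 0.92 [384. 225.]
[0.4833 0.1492] 88 91 89.7 0.77 [330. 200.]
[0.4624 0.0127] 72 72 65.0 0.92 [295. 171.]
[ 0.6176 -0.2334] 67 68 42.0 0.79 [196. 159.]
[ 0.466  -0.3137] 95 93 24.1 0.92 [214. 123.]
180
[0.735  0.2593] 11 61 30.4 0.76 [306. 284.]
[0.4628 0.3033] 51 108 65.8 0.93 [384. 225.]
[0.4839 0.1495] 82 87 41.9 0.76 [330. 199.]
[0.4629 0.0128] 68 67 63.9 0.91 [295. 171.]
[ 0.6207 -0.2302] 57 67 58.5 0.73 [196. 159.]
[ 0.4658 -0.3133] 89 88 24.7 0.82 [213. 123.]
side
150
[ 0.4643 -0.3137] 96 92 24.7 0.85 [298. 360.]
[ 0.4655 -0.149 ] 40 44 74.9 0.4 [238. 297.]
[ 0.6168 -0.2347] 69 69 10.3 0.77 [325. 285.]
[0.4616 0.0112] 76 72 64.6 0.92 [192. 250.]
[0.4819 0.1483] 91 91 49.8 0.78 [167. 210.]
[0.4603 0.3002] 65 113 66.7 0.89 [127. 180.]
[0.7764 0.3043] 12 64 31.4 0.6 [225. 131.]
180
[ 0.4641 -0.3136] 93 90 24.7 0.86 [298. 361.]
[ 0.6139 -0.2347] 61 65 3.7 0.76 [325. 285.]
[0.4613 0.0115] 69 68 64.6 0.92 [192. 250.]
[0.4786 0.1476] 81 89 2.9 0.76 [166. 211.]
[0.461  0.2996] 51 109 64.3 0.84 [127. 180.]
```

```bash
python3 - <<'E'
from h import *
p=shot('scene');print('jb',unproj(p,[230.5,166],.092));print('bc',unproj(p,[326.5,253],.02),'sc',unproj(p,[329.5,238.5],.058))
T=r.get_image('wrist');print(T['T_tool_cam'],T['fx'],T['cx'],T['cy'])
togo([.62,-.1],.3);s=r.get_state();print(s['joints'])
p=shot('side');print('jb',unproj(p,[282,208],.092),'sc',unproj(p,[194.5,152],.058))
E
```

```text
jb [[ 0.6313 -0.0778]]
bc [[0.6404 0.2481]] sc [[0.6261 0.2409]]
[[ 0.     -0.9492 -0.3147  0.0816]
 [ 1.     -0.      0.0002  0.0006]
 [-0.0002 -0.3147  0.9492 -0.1184]
 [ 0.      0.      0.      1.    ]] 289.6587381891582 256.24557370215985 192.0747766493259
shift cm [-62.59 -54.79  -4.37] roll 0 j6 -6.6 t 1.3 pos [0.1443 0.5823 0.2562]
[ 1.2129  0.3588  1.5104 -0.      1.2725 -0.1151]
jb [[ 0.6367 -0.0806]] sc [[0.6231 0.2283]]
```

```bash
M='python3 -m jog'
python3 -m jog '{"delta_pos": [[-3,-2.5,-0.8],[-6,-5,-1.6],[-9.5,-8,-2.4],[-13,-10.5,-3.2],[-16,-13,-4]], "roll":[0,0,0,0,0], "hand":[8.5,8.5,8.5,8.5,8.5]}'
python3 -m jog '{"delta_pos": [[-3,-2.5,0],[-6,-5,0],[-9.5,-8,0],[-13,-10.5,0],[-16,-13,0]], "roll":[0,0,0,0,0], "hand":[8.5,8.5,8.5,8.5,8.5]}'
python3 -m jog '{"delta_pos": [[-3,-2.5,0],[-6,-5,0],[-9.5,-8,0],[-13,-10.5,0],[-16,-13,0]], "roll":[0,0,0,0,0], "hand":[8.5,8.5,8.5,8.5,8.5]}'
python3 -m jog '{"delta_pos": [[-3,-2.5,0],[-6,-5,0],[-9,-8,0],[-12,-10.5,0],[-15.5,-13.4,0]], "roll":[6,12,18,24,31], "hand":[8.5,8.5,8.5,8.5,8.5]}'
python3 - <<'E'
from h import *
togo([.634,-.079],.3,45)
p=shot('wrist');cv2.imwrite('pics/w1.png',p['frame'])
for q in['joint_box','small_reel','big_reel']:print(q,[(np.round(b['bbox']),round(b['p'],2)) for b in r.boxes_of(p,q)])
E
```

```text
clock: 1.85
tool_pos: [0.2694, 0.4163, 0.2967]
tcp_rot: [[-0.971, 0.24, 0.001], [0.24, 0.971, 0.0], [-0.001, 0.0, -1.0]]
wrist_force: [-0.3, 0.1, 0.2]
finger_gap: 0.0849
gripper_force: 0.0
clock: 2.35
tool_pos: [0.3936, 0.2515, 0.2966]
tcp_rot: [[-0.971, 0.241, 0.001], [0.241, 0.971, 0.0], [-0.001, 0.0, -1.0]]
wrist_force: [0.6, -0.2, -1.1]
finger_gap: 0.085
gripper_force: 0.0
clock: 2.85
tool_pos: [0.5178, 0.0867, 0.2965]
tcp_rot: [[-0.971, 0.241, 0.001], [0.241, 0.971, -0.0], [-0.001, 0.0, -1.0]]
wrist_force: [0.5, 0.7, 0.4]
finger_gap: 0.0848
gripper_force: 0.0
clock: 3.35
tool_pos: [0.6351, -0.08, 0.2964]
tcp_rot: [[-0.705, 0.709, -0.0], [0.709, 0.705, 0.0], [0.0, 0.0, -1.0]]
wrist_force: [0.8, 0.7, -0.0]
finger_gap: 0.0852
gripper_force: 0.0
shift cm [ 0.15 -0.   -0.36] roll -0.2 j6 -58.2 t 3.35 pos [ 0.6351 -0.08    0.2964]
joint_box [(array([274., 199., 334., 248.]), 0.85), (array([241., 129., 267., 209.]), 0.66)]
small_reel [(array([238., 146., 271., 180.]), 0.62)]
big_reel [(array([233., 136., 280., 179.]), 0.76)]
```

View pics/w1.png

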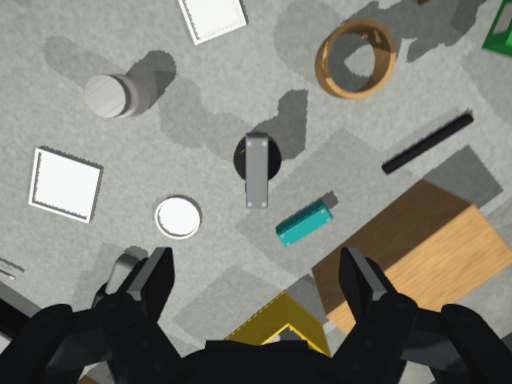

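The wrist view shows the grey junction box at (257,171), nearly aligned with the tool's x. The turquoise decoy is at (303,222), clear of it. I take an enlarged crop to fix the lid edges.

```bash
cat >> h.py <<'E'
def crop(p,x0,y0,x1,y1,k,name):
    cv2.imwrite(f'pics/{name}.png',cv2.resize(p['frame'][y0:y1,x0:x1],None,fx=k,fy=k,interpolation=cv2.INTER_CUBIC))
E
python3 - <<'E'
from h import *
p=shot('wrist');crop(p,220,110,300,220,5,'w2')
for u in ([257.5,170],[246,171],[269,171],[257,135],[257,208]):print(unproj(p,u,.108))
E
```

```text
[[ 0.6317 -0.0746]]
[[ 0.6237 -0.0843]]
[[ 0.6413 -0.0666]]
[[ 0.6047 -0.0485]]
[[ 0.6627 -0.1063]]
```

View pics/w2.png

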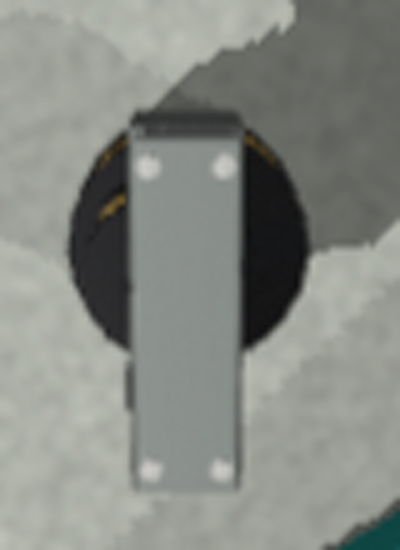

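Lid spans px x 246.6–268.4, y 137–208, so its centre is (257.5,172.7) and lies on the tool axis within 0.5°. Going down to grasp.

```bash
python3 -m jog '{"delta_pos": [[0.3,0.1,3],[0.3,0.1,6],[0.3,0.1,9.5],[0.3,0.1,12.5],[0.3,0.1,14]], "roll":[0,0,0,0,0], "hand":[8.5,8,7.5,7,6.5]}'
python3 -m jog '{"delta_pos": [[0,0,1.5],[0,0,3],[0,0,4],[0,0,4.9],[0,0,4.9]], "roll":[0,0,0,0,0], "hand":[6.0,6.0,6.0,6.0,6.0]}'
python3 -m jog '{"delta_pos": [[0,0,0],[0,0,0],[0,0,0],[0,0,0],[0,0,0]], "roll":[0,0,0,0,0], "hand":[5,4,3.2,2.2,2]}'
python3 - <<'E'
from h import *
p=shot('wrist');cv2.imwrite('pics/w3.png',p['frame'])
s=r.get_state();print(s['tool_pos'],s['finger_gap'],s['gripper_force'],s['wrist_force'])
E
```

```text
clock: 4.1
tool_pos: [0.6305, -0.074, 0.1537]
tcp_rot: [[-0.71, 0.704, -0.005], [0.704, 0.71, 0.001], [0.004, -0.002, -1.0]]
wrist_force: [-0.8, 0.6, 0.8]
finger_gap: 0.065
gripper_force: 0.0
clock: 4.6
tool_pos: [0.6326, -0.0759, 0.1063]
tcp_rot: [[-0.708, 0.706, -0.002], [0.706, 0.708, 0.0], [0.001, -0.001, -1.0]]
wrist_force: [-0.0, -1.0, 1.0]
finger_gap: 0.0603
gripper_force: 0.0
clock: 5.1
tool_pos: [0.6335, -0.0763, 0.108]
tcp_rot: [[-0.708, 0.706, 0.001], [0.706, 0.708, -0.001], [-0.001, 0.0, -1.0]]
wrist_force: [-0.2, -0.5, 4.1]
finger_gap: 0.0236
gripper_force: 58.9
[ 0.6336 -0.0763  0.108 ] 0.023816846023270055 59.07695174217224 [-2.3434 -0.8004  5.1122]
```

View pics/w3.png

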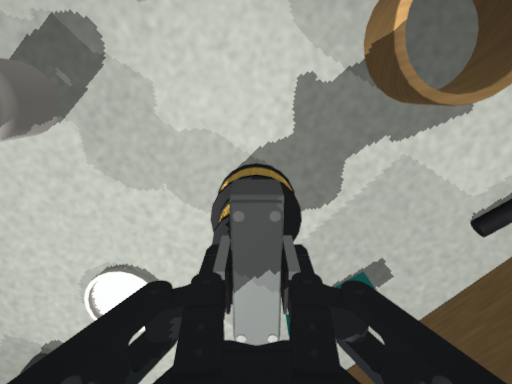

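The box is held between the pads (wrist view, lid at (257,270), clear of the turquoise one). Lifting.

```bash
python3 -m jog '{"delta_pos": [[0,0,-0.7],[0,0,-2],[0,0,-5],[0,0,-9],[0,0,-12]], "roll":[0,0,0,0,0], "hand":[2,2,2,2,2]}'
python3 - <<'E'
from h import *
p=shot('wrist');print([(np.round(b['bbox']),round(b['p'],2)) for q in('small_reel','big_reel') for b in r.boxes_of(p,q)]);cv2.imwrite('pics/w4.png',p['frame'])
s=r.get_state();print(s['finger_gap'],s['gripper_force'],s['wrist_force'])
togo([.461,.3018],.228,66)
E
```

```text
clock: 5.65
tool_pos: [0.6337, -0.0761, 0.2302]
tcp_rot: [[-0.708, 0.706, 0.002], [0.706, 0.708, -0.0], [-0.002, 0.001, -1.0]]
wrist_force: [0.5, -0.6, -1.8]
finger_gap: 0.0241
gripper_force: 59.0
[(array([232., 156., 271., 184.]), 0.6), (array([226., 142., 285., 187.]), 0.78)]
0.02392119052772435 59.0751314163208 [-0.4128 -0.1888 -2.6374]
shift cm [39.02 14.5   0.12] roll -20.9 j6 -58.1 t 5.8 pos [ 0.635  -0.0764  0.2307]
```

```bash
python3 -m jog '{"delta_pos": [[2.5,0.9,0],[5,1.8,0],[8,2.9,0],[11,4,0],[14,5.2,0]], "roll":[0,0,0,0,0], "hand":[2,2,2,2,2]}'
python3 -m jog '{"delta_pos": [[3,1.1,0],[6,2.2,0],[9,3.3,0],[12,4.4,0],[14,5.2,0]], "roll":[0,0,0,0,0], "hand":[2,2,2,2,2]}'
python3 -m jog '{"delta_pos": [[3,1.1,0],[6,2.2,0],[8.5,3.2,0],[10.5,4,0],[11,4.1,0]], "roll":[-4,-9,-14,-19,-21], "hand":[2,2,2,2,2]}'
python3 -m jog '{"delta_pos": [[0,0,2],[0,0,5],[0,0,8],[0,0,10],[0,0,11]], "roll":[0,0,0,0,0], "hand":[2,2,2,2,2]}'
python3 - <<'E'
from h import *
togo([.461,.3018],.034,66)
p=shot('wrist');cv2.imwrite('pics/w5.png',p['frame'])
for n in('wrist',):
  for o in whites(p,th=170):print(*o)
E
```

```text
clock: 6.3
tool_pos: [0.5689, 0.0605, 0.2258]
tcp_rot: [[-0.708, 0.706, -0.003], [0.706, 0.708, 0.0], [0.002, -0.002, -1.0]]
wrist_force: [1.1, -0.1, -1.0]
finger_gap: 0.0236
gripper_force: 59.0
clock: 6.8
tool_pos: [0.5059, 0.1967, 0.2259]
tcp_rot: [[-0.709, 0.705, -0.003], [0.705, 0.709, -0.0], [0.002, -0.003, -1.0]]
wrist_force: [0.3, -0.4, -2.0]
finger_gap: 0.0239
gripper_force: 59.0
clock: 7.3
tool_pos: [0.4574, 0.3033, 0.226]
tcp_rot: [[-0.916, 0.401, -0.003], [0.401, 0.916, -0.001], [0.002, -0.002, -1.0]]
wrist_force: [-0.2, -0.1, -2.1]
finger_gap: 0.0239
gripper_force: 59.1
clock: 7.8
tool_pos: [0.4578, 0.3003, 0.1147]
tcp_rot: [[-0.914, 0.406, -0.004], [0.406, 0.914, -0.003], [0.003, -0.004, -1.0]]
wrist_force: [-0.5, -0.2, -1.0]
finger_gap: 0.0237
gripper_force: 59.1
shift cm [-0.26  0.3   8.06] roll 0.0 j6 -40.0 t 7.8 pos [0.4578 0.3003 0.1147]
[0.4756 0.037 ] 27 74 50.6 0.69 [ 11. 320.]
[0.4689 0.1485] 63 89 7.7 0.76 [110. 279.]
[0.5288 0.4504] 37 53 60.3 0.39 [454. 208.]
[0.4155 0.2645] 15 28 68.4 0.28 [196. 173.]
[0.4518 0.314 ] 63 84 65.8 0.41 [273. 174.]
[0.3956 0.3191] 16 8 66.0 0.49 [245. 121.]
[0.4185 0.3609] 13 18 43.8 0.31 [307. 125.]
[0.3936 0.3311] 11 9 9.4 0.41 [259. 110.]
[0.3811 0.3003] 9 19 75.6 0.43 [216. 112.]
[0.4046 0.3794] 15 8 27.1 0.24 [325.  97.]
[0.3738 0.3498] 13 9 75.6 0.45 [272.  74.]
```

View pics/w5.png

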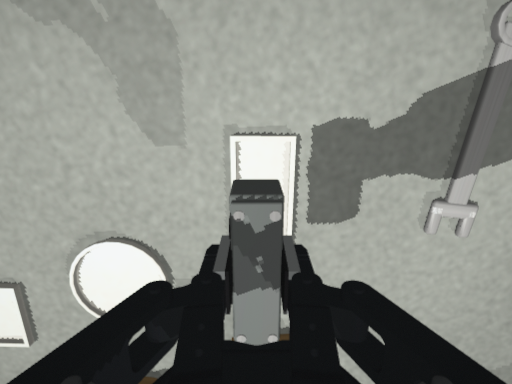

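```bash
python3 - <<'E'
from h import *
p=shot('wrist')
e=unproj(p,[[231,135],[298,135],[231,180],[297.5,180]],.007);print(e)
a=np.radians(156);ax=np.array([np.cos(a),np.sin(a)]);m=(e[0]+e[1])/2
print('centre est',m-ax*.055, 'width',np.linalg.norm(e[0]-e[1]))
for z in(.034,):togo(m-ax*.055,z,66)
E
```

```text
[[0.4008 0.3044]
 [0.4217 0.3516]
 [0.4333 0.2889]
 [0.4551 0.3381]]
centre est [0.4615 0.3056] width 0.051641153102036826
shift cm [-0.12  0.6   8.16] roll 0.0 j6 -40.0 t 7.9 pos [0.4583 0.3008 0.1156]
```

```bash
python3 -m jog '{"delta_pos": [[-0.2,0.5,1.5],[-0.2,0.5,3.5],[-0.2,0.5,5.5],[-0.2,0.5,7],[-0.2,0.5,7.4]], "roll":[0,0,0,0,0], "hand":[2,2,2,2,2]}'
python3 -m jog '{"delta_pos": [[0,0,0.2],[0,0,0.4],[0,0,0.6],[0,0,0.7],[0,0,0.7]], "roll":[0,0,0,0,0], "hand":[2,2,2,2,2]}'
python3 - <<'E'
from h import *
togo([.4612,.3038],.034,66);s=r.get_state();print(s['wrist_force'])
E
```

```text
clock: 8.4
tool_pos: [0.4632, 0.3057, 0.0421]
tcp_rot: [[-0.914, 0.405, -0.001], [0.405, 0.914, -0.001], [0.001, -0.001, -1.0]]
wrist_force: [-0.4, 0.1, -1.5]
finger_gap: 0.0236
gripper_force: 59.1
clock: 8.9
tool_pos: [0.4634, 0.3058, 0.0366]
tcp_rot: [[-0.914, 0.405, 0.0], [0.405, 0.914, 0.0], [-0.0, 0.0, -1.0]]
wrist_force: [0.4, -0.0, -1.1]
finger_gap: 0.0236
gripper_force: 59.1
shift cm [ 0.12 -0.27  0.26] roll 0.1 j6 -39.8 t 8.9 pos [0.4634 0.3058 0.0366]
[ 0.3711 -0.0247 -1.1363]
```

```bash
python3 -m jog '{"delta_pos": [[0.1,-0.2,0],[0.1,-0.2,0.1],[0.1,-0.2,0.2],[0.1,-0.2,0.25],[0.1,-0.2,0.25]], "roll":[0,0,0,0,0], "hand":[2,2,2,2,2]}'
python3 -m jog '{"delta_pos": [[0,0,0.02],[0,0,0.04],[0,0,0.06],[0,0,0.08],[0,0,0.08]], "roll":[0,0,0,0,0], "hand":[2,2,2,2,2]}'
```

```text
clock: 9.4
tool_pos: [0.4615, 0.3042, 0.0341]
tcp_rot: [[-0.914, 0.405, -0.0], [0.405, 0.914, -0.0], [0.0, -0.0, -1.0]]
wrist_force: [-0.7, -1.8, 3.7]
finger_gap: 0.0239
gripper_force: 59.6
clock: 9.9
tool_pos: [0.4615, 0.3042, 0.034]
tcp_rot: [[-0.914, 0.405, 0.0], [0.405, 0.914, -0.0], [-0.0, 0.0, -1.0]]
wrist_force: [-3.0, -1.9, 11.7]
finger_gap: 0.0237
gripper_force: 61.0
```

```bash
python3 -m jog '{"delta_pos": [[0,0,-0.05],[0,0,-0.05],[0,0,-0.05],[0,0,-0.05],[0,0,-0.05]], "roll":[0,0,0,0,0], "hand":[3,3.8,4.5,5,5]}'
python3 -m jog '{"delta_pos": [[0,0,-1],[0,0,-4],[0,0,-8.5],[0,0,-13],[0,0,-17]], "roll":[0,0,0,0,0], "hand":[5,5,6,7,8]}'
python3 -m jog '{"delta_pos": [[-2,-2,-1],[-5,-4.5,-2],[-8.5,-7.5,-3],[-12,-10.5,-4],[-15.5,-14,-5]], "roll":[0,0,0,0,0], "hand":[8.5,8.5,8.5,8.5,8.5]}'
python3 -m jog '{"delta_pos": [[-3.5,-3,0],[-7,-6,0],[-10.5,-9.5,0],[-13.5,-12.5,0],[-15.7,-14,0]], "roll":[0,0,0,0,0], "hand":[8.5,8.5,8.5,8.5,8.5]}'
python3 - <<'E'
from h import *
togo([.634,-.0767],.26)
p=shot('wrist');crop(p,206,100,326,200,5,'w6')
for q in['small_reel','big_reel']:
  for b in r.boxes_of(p,q):
    bb=np.array(b['bbox']);print(q,bb.round(),b['p'],unproj(p,[(bb[0]+bb[2])/2,(bb[1]+bb[3])/2],.076 if q[0]=='s' else .04))
q=shot('scene');crop(q,350,200,420,250,8,'s6')
E
```

```text
clock: 10.4
tool_pos: [0.4615, 0.3042, 0.0333]
tcp_rot: [[-0.914, 0.405, -0.0], [0.405, 0.914, -0.0], [0.0, -0.0, -1.0]]
wrist_force: [-0.3, -0.2, 0.3]
finger_gap: 0.0496
gripper_force: 0.0
clock: 10.9
tool_pos: [0.4615, 0.3043, 0.2064]
tcp_rot: [[-0.914, 0.405, 0.001], [0.405, 0.914, 0.001], [-0.001, 0.001, -1.0]]
wrist_force: [0.0, 0.7, 0.7]
finger_gap: 0.0796
gripper_force: 0.0
clock: 11.4
tool_pos: [0.5469, 0.1126, 0.2548]
tcp_rot: [[-0.914, 0.405, 0.001], [0.405, 0.914, 0.0], [-0.001, 0.001, -1.0]]
wrist_force: [1.1, 0.1, -0.3]
finger_gap: 0.0851
gripper_force: 0.0
clock: 11.9
tool_pos: [0.6335, -0.0812, 0.2541]
tcp_rot: [[-0.913, 0.407, 0.001], [0.407, 0.913, -0.001], [-0.001, -0.001, -1.0]]
wrist_force: [0.0, 0.6, -0.6]
finger_gap: 0.0848
gripper_force: 0.0
shift cm [ 0.14  0.43 -0.59] roll 0 j6 -79.4 t 11.9 pos [ 0.6335 -0.0812  0.2541]
small_reel [238. 149. 276. 193.] 0.75 [[ 0.6279 -0.0777]]
big_reel [232. 137. 285. 196.] 0.74 [[ 0.6319 -0.0771]]
```

View pics/w6.png

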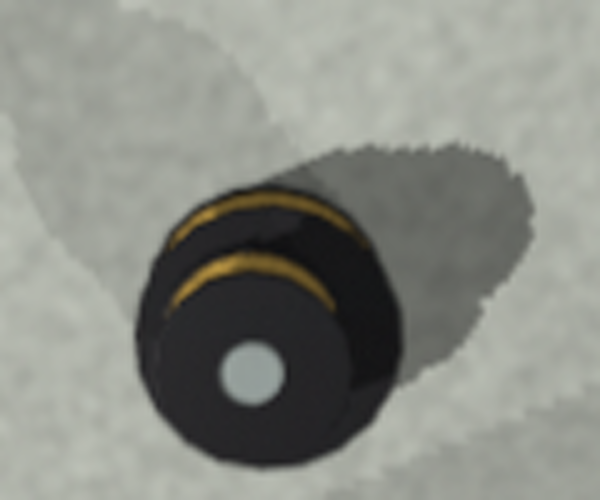

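View pics/s6.png

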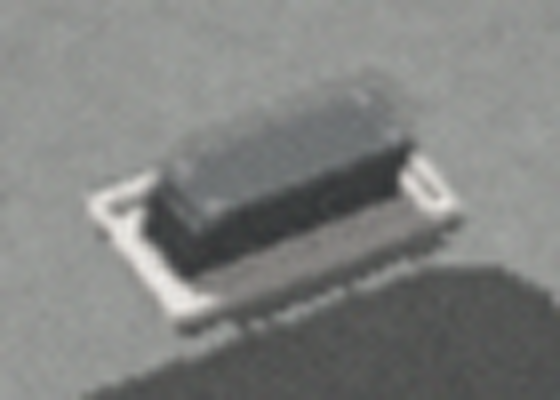

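Junction box sits flat inside the long tray. In the wrist crop, the small reel's hub is at px (256.4,174.5), and the big reel's flange below is centred near (260,167).

```bash
python3 - <<'E'
from h import *
p=shot('wrist')
c=unproj(p,[256.4,174.5],.076)[0];print('small',c);togo(c,.073)
print('big',unproj(p,[206+268/5,100+334/5],.04))
E
```

```text
small [ 0.63  -0.076]
shift cm [ 0.24  0.   18.06] roll 0 j6 -79.3 t 12.15 pos [ 0.6324 -0.0771  0.2536]
big [[ 0.6318 -0.0726]]
```

```bash
python3 -m jog '{"delta_pos": [[0.25,0,2.5],[0.25,0,6],[0.25,0,9.5],[0.25,0,12],[0.25,0,13]], "roll":[0,0,0,0,0], "hand":[8.5,8,7.5,7,7]}'
python3 -m jog '{"delta_pos": [[0,0,1],[0,0,2.5],[0,0,4],[0,0,5],[0,0,5]], "roll":[0,0,0,0,0], "hand":[7,7,7,7,7]}'
python3 -m jog '{"delta_pos": [[0,0,0],[0,0,0],[0,0,0],[0,0,0],[0,0,0]], "roll":[0,0,0,0,0], "hand":[6,5,4.4,4,3.8]}'
python3 -m jog '{"delta_pos": [[0,0,-0.5],[0,0,-1.5],[0,0,-5],[0,0,-9],[0,0,-12]], "roll":[0,0,0,0,0], "hand":[3.8,3.8,3.8,3.8,3.8]}'
python3 - <<'E'
from h import *
p=shot('wrist');togo([.617,-.234],.18);s=r.get_state();print(s['finger_gap'])
for o in whites(p):
  if o[1]>40:print(*o)
E
```

```text
clock: 12.65
tool_pos: [0.6282, -0.0746, 0.1211]
tcp_rot: [[-0.915, 0.404, -0.005], [0.404, 0.915, 0.001], [0.005, -0.001, -1.0]]
wrist_force: [0.3, 0.3, -0.8]
finger_gap: 0.0702
gripper_force: 0.0
clock: 13.15
tool_pos: [0.6297, -0.0765, 0.0718]
tcp_rot: [[-0.914, 0.405, -0.003], [0.405, 0.914, 0.001], [0.003, -0.001, -1.0]]
wrist_force: [-0.8, -0.5, -1.0]
finger_gap: 0.0699
gripper_force: 0.0
clock: 13.65
tool_pos: [0.6313, -0.0772, 0.0746]
tcp_rot: [[-0.914, 0.405, 0.001], [0.405, 0.914, -0.001], [-0.002, -0.0, -1.0]]
wrist_force: [-1.2, -1.7, 6.0]
finger_gap: 0.04
gripper_force: 59.6
clock: 14.15
tool_pos: [0.6314, -0.0767, 0.1963]
tcp_rot: [[-0.914, 0.405, 0.002], [0.405, 0.914, -0.0], [-0.002, 0.0, -1.0]]
wrist_force: [1.3, -0.1, -1.1]
finger_gap: 0.0404
gripper_force: 60.7
shift cm [ -4.77 -15.03   2.16] roll 0 j6 -79.2 t 14.2 pos [ 0.6341 -0.0772  0.2015]
0.04017769174387828
[ 0.808 -0.162] 115 70 62.7 0.33 [251. 319.]
[ 0.6466 -0.1041] 679 409 70.3 0.42 [267. 157.]
```

```bash
python3 -m jog '{"delta_pos": [[-0.7,-2.3,0],[-1.8,-5.5,0],[-3,-9.5,0],[-4.2,-13,0],[-4.8,-15,0]], "roll":[0,0,0,0,0], "hand":[3.8,3.8,3.8,3.8,3.8]}'
python3 -m jog '{"delta_pos": [[0,0,2],[0,0,5],[0,0,8],[0,0,10],[0,0,11]], "roll":[0,0,0,0,0], "hand":[3.8,3.8,3.8,3.8,3.8]}'
python3 - <<'E'
from h import *
r.get_image('side')
togo([.617,-.234],.036);p=shot('wrist');cv2.imwrite('pics/w7.png',p['frame'])
E
```

```text
clock: 14.7
tool_pos: [0.6136, -0.2361, 0.194]
tcp_rot: [[-0.914, 0.407, 0.001], [0.407, 0.914, -0.001], [-0.001, -0.001, -1.0]]
wrist_force: [-0.8, 0.6, -1.6]
finger_gap: 0.0402
gripper_force: 60.8
clock: 15.2
tool_pos: [0.6126, -0.2326, 0.0815]
tcp_rot: [[-0.914, 0.405, -0.003], [0.405, 0.914, 0.002], [0.003, 0.0, -1.0]]
wrist_force: [-1.2, 0.5, -0.6]
finger_gap: 0.0404
gripper_force: 60.8
shift cm [-0.5   0.05  4.48] roll 0 j6 -92.9 t 15.25 pos [ 0.6124 -0.2325  0.0808]
```

View pics/w7.png

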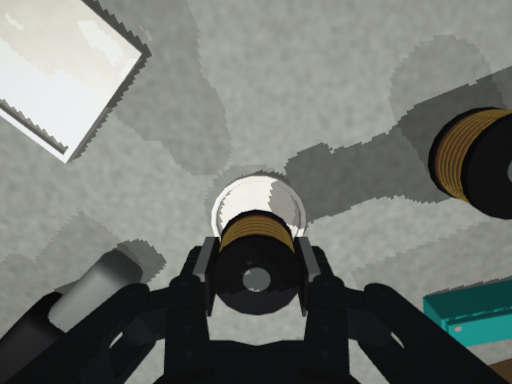

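Small tray rim spans cols 211–305 with its top at row 175, so it is centred on the held reel (col 257). Working out the fore-aft offset.

```bash
python3 - <<'E'
from h import *
p=shot('wrist');e=unproj(p,[[258,175],[211,214],[305,214]],.007);ax=p['W'][:3,0];ax=r.get_state()['tcp_rot'][:2,0]
print(np.linalg.norm(e[1]-e[2]));c=e[0]-ax*.0345;print(c);togo(c,.036)
E
```

```text
0.0679259066568963
[ 0.6177 -0.2329]
shift cm [-0.34  0.18  4.75] roll 0 j6 -92.9 t 15.35 pos [ 0.6139 -0.2332  0.0835]
```

```bash
python3 -m jog '{"delta_pos": [[-0.35,0.15,0.5],[-0.35,0.15,1.5],[-0.35,0.15,2.8],[-0.35,0.15,3.8],[-0.35,0.15,4.2]], "roll":[0,0,0,0,0], "hand":[3.8,3.8,3.8,3.8,3.8]}'
python3 -m jog '{"delta_pos": [[0,0,0],[0,0,0.1],[0,0,0.2],[0,0,0.3],[0,0,0.3]], "roll":[0,0,0,0,0], "hand":[3.8,3.8,3.8,3.8,3.8]}'
```

```text
clock: 15.85
tool_pos: [0.6165, -0.2328, 0.0395]
tcp_rot: [[-0.914, 0.405, -0.003], [0.405, 0.914, 0.001], [0.003, 0.0, -1.0]]
wrist_force: [-0.3, 0.1, -2.3]
finger_gap: 0.0398
gripper_force: 60.8
clock: 16.35
tool_pos: [0.6178, -0.2334, 0.0386]
tcp_rot: [[-0.914, 0.405, 0.0], [0.405, 0.914, -0.0], [-0.0, -0.0, -1.0]]
wrist_force: [-0.9, 0.3, -1.4]
finger_gap: 0.0398
gripper_force: 60.8
```

```bash
python3 -m jog '{"delta_pos": [[0,0,0.05],[0,0,0.1],[0,0,0.15],[0,0,0.2],[0,0,0.2]], "roll":[0,0,0,0,0], "hand":[3.8,3.8,3.8,3.8,3.8]}'
python3 -m jog '{"delta_pos": [[0,0,0.02],[0,0,0.04],[0,0,0.06],[0,0,0.06],[0,0,0.06]], "roll":[0,0,0,0,0], "hand":[3.8,3.8,3.8,3.8,3.8]}'
```

```text
clock: 16.85
tool_pos: [0.6177, -0.2333, 0.0367]
tcp_rot: [[-0.914, 0.405, -0.0], [0.405, 0.914, -0.0], [-0.0, -0.0, -1.0]]
wrist_force: [-0.5, 0.4, 1.5]
finger_gap: 0.0405
gripper_force: 61.0
clock: 17.35
tool_pos: [0.6177, -0.2333, 0.0366]
tcp_rot: [[-0.914, 0.405, 0.0], [0.405, 0.914, -0.0], [-0.0, -0.0, -1.0]]
wrist_force: [-1.5, 2.2, 7.4]
finger_gap: 0.0401
gripper_force: 61.2
```

```bash
python3 -m jog '{"delta_pos": [[0,0,-0.05],[0,0,-0.05],[0,0,-0.05],[0,0,-0.05],[0,0,-0.05]], "roll":[0,0,0,0,0], "hand":[4.5,5.2,6,6.3,6.3]}'
python3 -m jog '{"delta_pos": [[0,0,-1],[0,0,-4],[0,0,-8.5],[0,0,-13],[0,0,-16]], "roll":[0,0,0,0,0], "hand":[6.3,6.3,7,8,8.5]}'
python3 -m jog '{"delta_pos": [[1,3,0],[2.2,6.5,0],[3.6,10.8,0],[4.8,14.2,0],[5.1,15.1,0]], "roll":[0,0,0,0,0], "hand":[8.5,8.5,8.5,8.5,8.5]}'
python3 - <<'E'
from h import *
q=shot('side')
p=shot('wrist');togo([.632,-.074],.033)
g=np.zeros((384,800,3),'uint8')
a=cv2.resize(p['frame'][80:272,128:384],(512,384));g[:,:512]=a
b=cv2.resize(q['frame'][250:320,290:360],(288,288));g[:288,512:]=b
cv2.imwrite('pics/w8.png',g)
for b in r.boxes_of(p,'big_reel'):print(np.round(b['bbox']),b['p'])
E
```

```text
clock: 17.85
tool_pos: [0.6177, -0.2333, 0.0362]
tcp_rot: [[-0.914, 0.405, -0.0], [0.405, 0.914, -0.0], [0.0, -0.0, -1.0]]
wrist_force: [0.7, 1.0, -0.5]
finger_gap: 0.0626
gripper_force: 0.0
clock: 18.35
tool_pos: [0.6189, -0.2338, 0.2007]
tcp_rot: [[-0.914, 0.405, 0.004], [0.405, 0.914, -0.002], [-0.005, -0.0, -1.0]]
wrist_force: [-0.0, 0.2, -0.2]
finger_gap: 0.0849
gripper_force: 0.0
clock: 18.85
tool_pos: [0.6321, -0.0708, 0.1971]
tcp_rot: [[-0.915, 0.403, 0.0], [0.403, 0.915, 0.001], [0.0, 0.001, -1.0]]
wrist_force: [-0.4, -0.6, -0.2]
finger_gap: 0.0848
gripper_force: 0.0
shift cm [ 0.01 -0.09 16.4 ] roll 0 j6 -79.0 t 18.95 pos [ 0.6324 -0.0732  0.197 ]
[222. 148. 283. 220.] 0.66
```

View pics/w8.png

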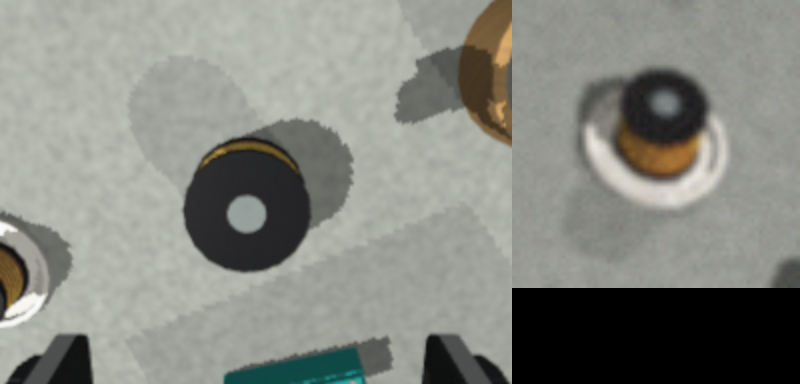

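Right: the small reel stands upright inside its tray. Left: the big reel's hub is at px (251.3,187), with nothing in the way of the fingers.

```bash
python3 - <<'E'
from h import *
p=shot('wrist');c=unproj(p,[251.4,186.5],.04)[0];print(c);togo(c,.034)
E
```

```text
[ 0.6342 -0.0802]
shift cm [-0.33 -0.35 16.28] roll 0 j6 -79.1 t 19.05 pos [ 0.6324 -0.0755  0.1968]
```

```bash
python3 - <<'E'
from h import *
for k in range(3):
    p=shot('wrist');g=p['frame'].max(2);m=(g<75).astype('uint8')
    n,l,st,ce=cv2.connectedComponentsWithStats(m);i=l[187,238];c=max(cv2.findContours((l==i).astype('uint8'),0,1)[0],key=len)
    h=(1-m)[172:202,236:268];n,l2,s2,c2=cv2.connectedComponentsWithStats(h);print(st[i],s2[1:],c2[1:]+[236,172])
hub=c2[1:][np.argmax([s[4] for s in s2[1:]])]+[236,172]
w=unproj(p,hub,.04)[0];print(w);togo(w,.034)
E
```

```text
[ 224  146   64   68 2867] [[  9   3  21  20 311]] [[255.074  184.7363]]
[ 224  146   64   68 2876] [[ 10   3  20  20 312]] [[255.4776 184.7212]]
[ 225  146   63   68 2876] [[ 10   3  20  20 310]] [[255.6871 184.6097]]
[ 0.6338 -0.0769]
shift cm [-0.17 -0.   16.24] roll 0 j6 -79.0 t 19.2 pos [ 0.6323 -0.0762  0.1964]
```

```bash
python3 -m jog '{"delta_pos": [[-0.15,-0.05,2.5],[-0.15,-0.05,6],[-0.15,-0.05,9],[-0.15,-0.05,10],[-0.15,-0.05,10]], "roll":[0,0,0,0,0], "hand":[8.5,8.5,8.5,8.5,8.5]}'
python3 -m jog '{"delta_pos": [[0,0,1],[0,0,3],[0,0,5],[0,0,6.2],[0,0,6.2]], "roll":[0,0,0,0,0], "hand":[8.5,8.5,8.5,8.5,8.5]}'
python3 -m jog '{"delta_pos": [[0,0,0],[0,0,0],[0,0,0],[0,0,0],[0,0,0]], "roll":[0,0,0,0,0], "hand":[8,7.2,6.6,6,5.8]}'
python3 -m jog '{"delta_pos": [[0,0,-0.5],[0,0,-1.5],[0,0,-5],[0,0,-9],[0,0,-12]], "roll":[0,0,0,0,0], "hand":[5.8,5.8,5.8,5.8,5.8]}'
python3 - <<'E'
from h import *
r.get_image('side');r.get_image('side')
togo([.4825,.149],.18)
E
```

```text
clock: 19.7
tool_pos: [0.6322, -0.0763, 0.0948]
tcp_rot: [[-0.914, 0.406, -0.003], [0.406, 0.914, 0.001], [0.003, -0.001, -1.0]]
wrist_force: [-0.5, 0.3, 0.2]
finger_gap: 0.0852
gripper_force: 0.0
clock: 20.2
tool_pos: [0.6329, -0.0757, 0.0335]
tcp_rot: [[-0.914, 0.405, -0.002], [0.405, 0.914, 0.0], [0.001, -0.0, -1.0]]
wrist_force: [-0.1, -0.5, -0.1]
finger_gap: 0.085
gripper_force: 0.0
clock: 20.7
tool_pos: [0.6341, -0.0763, 0.0361]
tcp_rot: [[-0.914, 0.405, 0.002], [0.405, 0.914, -0.001], [-0.002, -0.0, -1.0]]
wrist_force: [-3.8, -2.7, 8.7]
finger_gap: 0.0618
gripper_force: 62.8
clock: 21.2
tool_pos: [0.6338, -0.0756, 0.1568]
tcp_rot: [[-0.914, 0.405, 0.001], [0.405, 0.914, -0.0], [-0.001, 0.0, -1.0]]
wrist_force: [1.0, 0.4, -2.9]
finger_gap: 0.0616
gripper_force: 66.6
shift cm [23.21 14.34 -2.22] roll 0 j6 -79.1 t 21.3 pos [ 0.6367 -0.0762  0.1597]
```

```bash
python3 -m jog '{"delta_pos": [[2,1.2,0],[4.5,2.8,0],[7.5,4.6,0],[10.5,6.5,0],[13,8,0]], "roll":[0,0,0,0,0], "hand":[5.8,5.8,5.8,5.8,5.8]}'
python3 -m jog '{"delta_pos": [[2.5,1.5,0],[5.5,3.5,0],[8.2,5.1,0],[9.8,6,0],[10.2,6.3,0]], "roll":[0,0,0,0,0], "hand":[5.8,5.8,5.8,5.8,5.8]}'
python3 -m jog '{"delta_pos": [[0,0,1],[0,0,3],[0,0,5],[0,0,6.5],[0,0,7]], "roll":[0,0,0,0,0], "hand":[5.8,5.8,5.8,5.8,5.8]}'
python3 - <<'E'
from h import *
r.get_image('side');r.get_image('side')
togo([.4825,.149],.037);p=shot('wrist');cv2.imwrite('pics/w9.png',p['frame'])
E
```

```text
clock: 21.8
tool_pos: [0.5445, 0.0516, 0.153]
tcp_rot: [[-0.914, 0.405, -0.003], [0.405, 0.914, 0.001], [0.003, -0.001, -1.0]]
wrist_force: [0.1, -0.1, -2.6]
finger_gap: 0.0618
gripper_force: 66.8
clock: 22.3
tool_pos: [0.4764, 0.1504, 0.1532]
tcp_rot: [[-0.915, 0.403, -0.004], [0.403, 0.915, -0.0], [0.003, -0.002, -1.0]]
wrist_force: [-0.2, -0.3, -3.3]
finger_gap: 0.0617
gripper_force: 66.8
clock: 22.8
tool_pos: [0.4787, 0.1479, 0.082]
tcp_rot: [[-0.914, 0.406, -0.003], [0.406, 0.914, -0.001], [0.002, -0.002, -1.0]]
wrist_force: [-0.6, -0.2, -3.8]
finger_gap: 0.0615
gripper_force: 66.8
shift cm [-0.28  0.21  4.61] roll 0 j6 -56.7 t 22.9 pos [0.4791 0.1483 0.0831]
```

View pics/w9.png

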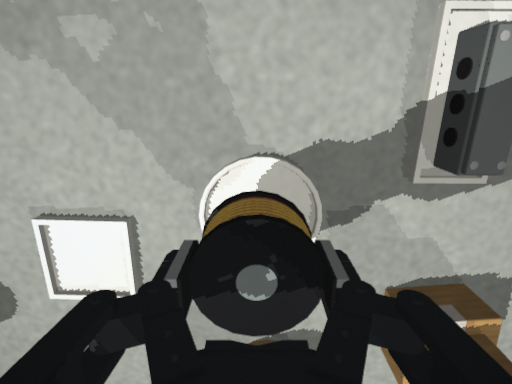

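The big round tray's rim spans cols 199–323 with its far edge at row 155. The held reel is at col 257, so it needs a slight y shift.

```bash
python3 - <<'E'
from h import *
p=shot('wrist');e=unproj(p,[[261,155],[199,205],[323,205]],.007);ax=r.get_state()['tcp_rot'][:2,0]
print(np.linalg.norm(e[1]-e[2]));c=e[0]-ax*.045;print(c);togo((c+[.4825,.149])/2,.037)
E
```

```text
0.08940753111310305
[0.4824 0.1514]
shift cm [-0.16  0.23  4.74] roll 0 j6 -56.7 t 23.0 pos [0.48   0.1487 0.0844]
```

```bash
python3 -m jog '{"delta_pos": [[-0.15,0.2,0.5],[-0.15,0.2,1.5],[-0.15,0.2,2.8],[-0.15,0.2,3.8],[-0.15,0.2,4.2]], "roll":[0,0,0,0,0], "hand":[5.8,5.8,5.8,5.8,5.8]}'
python3 -m jog '{"delta_pos": [[0,0,0.05],[0,0,0.15],[0,0,0.25],[0,0,0.35],[0,0,0.4]], "roll":[0,0,0,0,0], "hand":[5.8,5.8,5.8,5.8,5.8]}'
python3 -m jog '{"delta_pos": [[0,0,0],[0,0,0.03],[0,0,0.06],[0,0,0.1],[0,0,0.1]], "roll":[0,0,0,0,0], "hand":[5.8,5.8,5.8,5.8,5.8]}'
```

```text
clock: 23.5
tool_pos: [0.4808, 0.1502, 0.0411]
tcp_rot: [[-0.914, 0.405, -0.002], [0.405, 0.914, -0.0], [0.001, -0.001, -1.0]]
wrist_force: [-0.1, -0.2, -3.4]
finger_gap: 0.0613
gripper_force: 66.8
clock: 24.0
tool_pos: [0.4817, 0.1503, 0.0385]
tcp_rot: [[-0.914, 0.405, 0.0], [0.405, 0.914, 0.0], [-0.0, 0.0, -1.0]]
wrist_force: [0.0, 0.2, -3.5]
finger_gap: 0.0618
gripper_force: 66.8
clock: 24.5
tool_pos: [0.4816, 0.1503, 0.0381]
tcp_rot: [[-0.914, 0.405, 0.0], [0.405, 0.914, -0.0], [-0.0, 0.0, -1.0]]
wrist_force: [-2.5, 0.0, 7.5]
finger_gap: 0.0616
gripper_force: 67.6
```

```bash
python3 -m jog '{"delta_pos": [[0,0,-0.05],[0,0,-0.05],[0,0,-0.05],[0,0,-0.05],[0,0,-0.05]], "roll":[0,0,0,0,0], "hand":[6.8,7.4,8,8.3,8.5]}'
python3 -m jog '{"delta_pos": [[0,0,-1],[0,0,-4],[0,0,-8.5],[0,0,-13],[0,0,-17]], "roll":[0,0,0,0,0], "hand":[8.5,8.5,8.5,8.5,8.5]}'
python3 -m jog '{"delta_pos": [[-2,2.5,-1],[-4.5,6,-2.5],[-7,9.8,-4],[-9,12.7,-4.5],[-9.6,13.5,-4.5]], "roll":[0,0,0,0,0], "hand":[8.5,8.5,8.5,8.5,8.5]}'
python3 - <<'E'
from h import *
q=shot('side');r.get_image('side');r.get_image('side');r.get_image('side')
p=shot('wrist');togo([.625,.235],.073)
g=np.zeros((400,800,3),'uint8')
g[:,:500]=cv2.resize(p['frame'][100:260,156:356],(500,400),interpolation=2)
g[:300,500:]=cv2.resize(q['frame'][180:240,137:197],(300,300),interpolation=2)
cv2.imwrite('pics/w10.png',g)
for n in('small_carton','big_carton'):
  for b in r.boxes_of(p,n):print(n,np.round(b['bbox']),b['p'])
E
```

```text
clock: 25.0
tool_pos: [0.4815, 0.1503, 0.0377]
tcp_rot: [[-0.914, 0.405, -0.0], [0.405, 0.914, -0.0], [-0.0, -0.0, -1.0]]
wrist_force: [-0.5, 0.6, -0.8]
finger_gap: 0.085
gripper_force: 0.0
clock: 25.5
tool_pos: [0.4814, 0.1503, 0.2106]
tcp_rot: [[-0.914, 0.405, 0.001], [0.405, 0.914, 0.0], [-0.001, 0.001, -1.0]]
wrist_force: [-0.3, 0.2, -0.4]
finger_gap: 0.0852
gripper_force: 0.0
clock: 26.0
tool_pos: [0.6274, 0.2368, 0.2547]
tcp_rot: [[-0.915, 0.405, 0.005], [0.405, 0.915, 0.002], [-0.004, 0.003, -1.0]]
wrist_force: [-0.7, -0.4, -0.7]
finger_gap: 0.0854
gripper_force: 0.0
shift cm [-0.26  0.24 17.93] roll 0 j6 -51.4 t 26.25 pos [0.6221 0.234  0.2523]
small_carton [238. 152. 283. 202.] 0.59
big_carton [286. 206. 355. 276.] 0.86
big_carton [230. 137. 288. 201.] 0.57
big_carton [120.  43. 187. 125.] 0.47
```

View pics/w10.png

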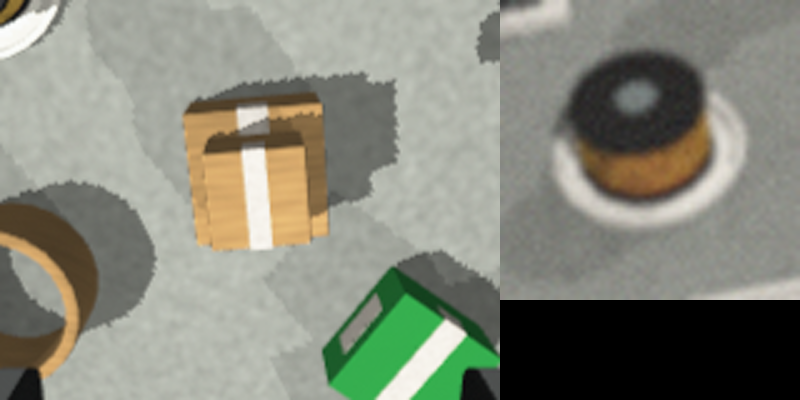

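The big reel is upright in its tray (right). Left: the small carton's top has corners at px (237.6,160.8), (277.6,158.8), (280,197.2) and (240,199.6). The brown big carton lies beneath it, and the green look-alike is at (320,240).

```bash
python3 - <<'E'
from h import *
p=shot('wrist')
for n,z,c in(('s',.076,[[237.6,160.8],[277.6,158.8],[280,197.2],[240,199.6]]),('b',.04,[[229.6,144.8],[285.2,141.2],[287.2,194.4],[234,198]])):
    w=unproj(p,c,z);print(n,w.mean(0));e=np.roll(w,-1,0)-w;print(np.linalg.norm(e,axis=1),np.degrees(np.arctan2(e[:,1],e[:,0]))%90)
    print(np.degrees(np.arctan2(e[0,1],e[0,0]))); togo(w.mean(0),.073,np.degrees(np.arctan2(e[:,1],e[:,0])%(np.pi/2)).mean(),90)
E
```

```text
s [0.6253 0.236 ]
[0.0414 0.0422 0.0433 0.0427] [68.9911 70.9117 69.7352 68.3986]
68.99112309647958
shift cm [-0.18  0.3  17.97] roll -3.4 j6 -51.4 t 26.4 pos [0.6227 0.2341 0.2527]
b [0.6247 0.2368]
[0.0635 0.0641 0.0645 0.0645] [69.7748 70.0226 70.1887 69.1581]
69.77479512614028
shift cm [-0.08  0.35 17.97] roll -3.7 j6 -51.4 t 26.4 pos [0.6227 0.2341 0.2527]
```

```bash
python3 -m jog '{"delta_pos": [[-0.15,0.3,2.5],[-0.15,0.3,6],[-0.15,0.3,9.5],[-0.15,0.3,12],[-0.15,0.3,13]], "roll":[-2,-3.5,-3.5,-3.5,-3.5], "hand":[8.5,8,7.5,7,7]}'
python3 -m jog '{"delta_pos": [[0,0,1],[0,0,2.5],[0,0,4],[0,0,4.9],[0,0,4.9]], "roll":[0,0,0,0,0], "hand":[7,7,7,7,7]}'
python3 -m jog '{"delta_pos": [[0,0,0],[0,0,0],[0,0,0],[0,0,0],[0,0,0]], "roll":[0,0,0,0,0], "hand":[6,5,4.4,4,3.8]}'
python3 -m jog '{"delta_pos": [[0,0,-0.5],[0,0,-1.5],[0,0,-5],[0,0,-9],[0,0,-12]], "roll":[0,0,0,0,0], "hand":[3.8,3.8,3.8,3.8,3.8]}'
python3 - <<'E'
from h import *
r.get_image('side');r.get_image('side')
togo([.462,.012],.19,64.6,90)
E
```

```text
clock: 26.9
tool_pos: [0.6241, 0.236, 0.12]
tcp_rot: [[-0.937, 0.349, -0.005], [0.349, 0.937, -0.001], [0.004, -0.003, -1.0]]
wrist_force: [-0.7, -0.3, 0.0]
finger_gap: 0.0701
gripper_force: 0.0
clock: 27.4
tool_pos: [0.6255, 0.2367, 0.0722]
tcp_rot: [[-0.937, 0.349, -0.003], [0.349, 0.937, -0.001], [0.002, -0.002, -1.0]]
wrist_force: [-0.1, 0.1, -0.5]
finger_gap: 0.07
gripper_force: 0.0
clock: 27.9
tool_pos: [0.6273, 0.2371, 0.0748]
tcp_rot: [[-0.937, 0.349, 0.002], [0.349, 0.937, 0.0], [-0.001, 0.001, -1.0]]
wrist_force: [-0.3, -0.3, 4.6]
finger_gap: 0.0421
gripper_force: 61.8
clock: 28.4
tool_pos: [0.627, 0.2371, 0.1966]
tcp_rot: [[-0.937, 0.349, 0.002], [0.349, 0.937, 0.0], [-0.001, 0.001, -1.0]]
wrist_force: [0.0, -0.7, -0.7]
finger_gap: 0.0423
gripper_force: 61.1
shift cm [  7.85 -27.02   0.77] roll 5.0 j6 -54.8 t 28.5 pos [0.6297 0.2379 0.1999]
```

```bash
python3 -m jog '{"delta_pos": [[0.6,-2.2,0],[1.4,-5,0],[2.3,-8.2,0],[3.3,-11.4,0],[4.2,-14.5,0]], "roll":[0,0,0,0,0], "hand":[3.8,3.8,3.8,3.8,3.8]}'
python3 -m jog '{"delta_pos": [[0.8,-3,0],[1.7,-6.2,0],[2.6,-9.4,0],[3.3,-11.8,0],[3.6,-12.5,0]], "roll":[1,2,3,4,5], "hand":[3.8,3.8,3.8,3.8,3.8]}'
python3 -m jog '{"delta_pos": [[0,0,1.5],[0,0,4.5],[0,0,8],[0,0,10.5],[0,0,11]], "roll":[0,0,0,0,0], "hand":[3.8,3.8,3.8,3.8,3.8]}'
python3 - <<'E'
from h import *
r.get_image('side');r.get_image('side')
p=shot('wrist');cv2.imwrite('pics/w11.png',p['frame']);togo([.462,.012],.036,64.6,90)
E
```

```text
clock: 29.0
tool_pos: [0.5349, 0.1148, 0.1933]
tcp_rot: [[-0.937, 0.348, -0.001], [0.348, 0.937, -0.0], [0.001, -0.001, -1.0]]
wrist_force: [0.4, 0.1, 0.1]
finger_gap: 0.0417
gripper_force: 61.2
clock: 29.5
tool_pos: [0.4569, 0.0098, 0.1934]
tcp_rot: [[-0.902, 0.431, -0.002], [0.431, 0.902, -0.0], [0.002, -0.001, -1.0]]
wrist_force: [-0.3, 0.0, -0.6]
finger_gap: 0.042
gripper_force: 61.2
clock: 30.0
tool_pos: [0.4575, 0.0118, 0.0814]
tcp_rot: [[-0.903, 0.429, -0.005], [0.429, 0.903, 0.001], [0.005, -0.001, -1.0]]
wrist_force: [-0.5, -0.2, -0.9]
finger_gap: 0.0418
gripper_force: 61.2
shift cm [-0.18  0.16  4.81] roll -0.0 j6 -71.8 t 30.15 pos [0.4597 0.0113 0.0841]
```

View pics/w11.png

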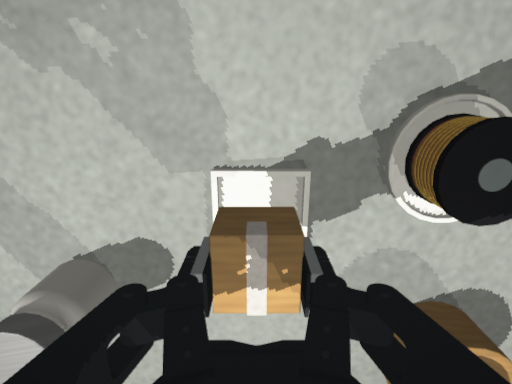

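The small square tray's far rim is at row 170, cols 211–310 (centre 260.5) and is parallel to the held carton (col 256.5).

```bash
python3 - <<'E'
from h import *
p=shot('wrist');e=unproj(p,[[211,170],[310,170]],.007);ax=r.get_state()['tcp_rot'][:2,0]
print(np.linalg.norm(e[1]-e[0]));c=e.mean(0)-ax*.0345;print(c);togo((c+[.462,.012])/2,.036)
E
python3 -m jog '{"delta_pos": [[-0.15,0.25,0.5],[-0.15,0.25,1.5],[-0.15,0.25,2.8],[-0.15,0.25,3.8],[-0.15,0.25,4.2]], "roll":[0,0,0,0,0], "hand":[3.8,3.8,3.8,3.8,3.8]}'
python3 -m jog '{"delta_pos": [[0,0,0.05],[0,0,0.15],[0,0,0.25],[0,0,0.3],[0,0,0.3]], "roll":[0,0,0,0,0], "hand":[3.8,3.8,3.8,3.8,3.8]}'
```

```text
0.06867846386697213
[0.4625 0.0138]
shift cm [-0.1   0.24  4.86] roll 0 j6 -71.8 t 30.2 pos [0.4603 0.0112 0.0846]
clock: 30.7
tool_pos: [0.4612, 0.0128, 0.0409]
tcp_rot: [[-0.903, 0.429, -0.001], [0.429, 0.903, 0.0], [0.001, -0.001, -1.0]]
wrist_force: [-1.0, -0.8, -0.8]
finger_gap: 0.0419
gripper_force: 61.2
clock: 31.2
tool_pos: [0.4618, 0.0127, 0.039]
tcp_rot: [[-0.903, 0.429, 0.0], [0.429, 0.903, -0.0], [-0.0, 0.0, -1.0]]
wrist_force: [-0.0, -0.5, -0.1]
finger_gap: 0.042
gripper_force: 61.2
```

```bash
python3 -m jog '{"delta_pos": [[0,0,0.05],[0,0,0.1],[0,0,0.15],[0,0,0.2],[0,0,0.2]], "roll":[0,0,0,0,0], "hand":[3.8,3.8,3.8,3.8,3.8]}'
python3 -m jog '{"delta_pos": [[0,0,0.03],[0,0,0.06],[0,0,0.08],[0,0,0.08],[0,0,0.08]], "roll":[0,0,0,0,0], "hand":[3.8,3.8,3.8,3.8,3.8]}'
```

```text
clock: 31.7
tool_pos: [0.4617, 0.0127, 0.0368]
tcp_rot: [[-0.903, 0.429, -0.0], [0.429, 0.903, -0.0], [0.0, -0.0, -1.0]]
wrist_force: [0.3, -0.0, -1.3]
finger_gap: 0.0422
gripper_force: 61.3
clock: 32.2
tool_pos: [0.4617, 0.0127, 0.0368]
tcp_rot: [[-0.903, 0.429, 0.0], [0.429, 0.903, -0.0], [-0.0, -0.0, -1.0]]
wrist_force: [-2.2, -0.7, 10.4]
finger_gap: 0.0421
gripper_force: 62.8
```

```bash
python3 -m jog '{"delta_pos": [[0,0,-0.05],[0,0,-0.05],[0,0,-0.05],[0,0,-0.05],[0,0,-0.05]], "roll":[0,0,0,0,0], "hand":[4.5,5.2,6,6.3,6.3]}'
python3 -m jog '{"delta_pos": [[0,0,-1],[0,0,-4],[0,0,-8.5],[0,0,-13],[0,0,-17]], "roll":[0,0,0,0,0], "hand":[6.3,6.3,7,8,8.5]}'
python3 -m jog '{"delta_pos": [[-0.4,2,0],[-1,5,0],[-1.5,8.5,0],[-2.1,12,0],[-2.6,15,0]], "roll":[0,0,0,0,0], "hand":[8.5,8.5,8.5,8.5,8.5]}'
python3 -m jog '{"delta_pos": [[-0.5,3,0],[-1.1,6.2,0],[-1.7,9.2,0],[-2.3,11.5,0],[-2.5,12.2,0]], "roll":[-1,-2,-3,-4,-5], "hand":[8.5,8.5,8.5,8.5,8.5]}'
python3 - <<'E'
from h import *
q=shot('scene');cv2.imwrite('pics/s12.png',q['frame']);q=shot('side');cv2.imwrite('pics/d12.png',q['frame'])
r.get_image('side');r.get_image('side')
p=shot('wrist');cv2.imwrite('pics/w12.png',p['frame']);togo([.6247,.2368],.034,69.7,90)
for b in r.boxes_of(p,'big_carton'):print(np.round(b['bbox'],1),b['p'])
hsv=cv2.cvtColor(p['frame'],cv2.COLOR_BGR2HSV);m=((hsv[...,0]<22)&(hsv[...,0]>6)&(hsv[...,1]>80)&(hsv[...,2]>150)).astype('uint8')
m[:,:200]=0;m[:100]=0;m[260:]=0
m=cv2.morphologyEx(m,cv2.MORPH_CLOSE,np.ones((15,15)))
c=max(cv2.findContours(m,0,1)[0],key=cv2.contourArea);print(cv2.boundingRect(c))
w=unproj(p,c,.04).astype('float32');print(cv2.minAreaRect(w))
E
```

```text
clock: 32.7
tool_pos: [0.4617, 0.0127, 0.0364]
tcp_rot: [[-0.903, 0.429, -0.0], [0.429, 0.903, -0.0], [0.0, -0.0, -1.0]]
wrist_force: [0.6, 0.0, -0.3]
finger_gap: 0.0632
gripper_force: 0.0
clock: 33.2
tool_pos: [0.4615, 0.0127, 0.2093]
tcp_rot: [[-0.903, 0.429, 0.001], [0.429, 0.903, -0.0], [-0.001, 0.0, -1.0]]
wrist_force: [0.9, -0.4, -0.3]
finger_gap: 0.085
gripper_force: 0.0
clock: 33.7
tool_pos: [0.5502, 0.1385, 0.2074]
tcp_rot: [[-0.903, 0.429, 0.001], [0.429, 0.903, 0.0], [-0.001, 0.0, -1.0]]
wrist_force: [0.2, -0.4, 0.7]
finger_gap: 0.0852
gripper_force: 0.0
clock: 34.2
tool_pos: [0.6257, 0.2384, 0.207]
tcp_rot: [[-0.938, 0.347, 0.001], [0.347, 0.938, 0.001], [-0.001, 0.001, -1.0]]
wrist_force: [0.3, 0.0, -0.2]
finger_gap: 0.085
gripper_force: 0.0
shift cm [-0.08  0.18 17.25] roll -0.2 j6 -54.8 t 34.45 pos [0.6235 0.2355 0.2065]
[226.4 143.1 291.2 214.1] 0.69
[282.5 222.7 343.1 303.6] 0.55
(224, 149, 65, 61)
((0.6239888668060303, 0.23659034073352814), (0.06366477161645889, 0.0634961649775505), 70.91311645507812)
```

```bash
python3 -m jog '{"delta_pos": [[-0.05,0.15,2.5],[-0.05,0.15,6],[-0.05,0.15,9],[-0.05,0.15,11],[-0.05,0.15,11]], "roll":[-0.5,-0.5,-0.5,-0.5,-0.5], "hand":[8.5,8.5,8.5,8.5,8.5]}'
python3 -m jog '{"delta_pos": [[0,0,1],[0,0,3],[0,0,5],[0,0,6.2],[0,0,6.2]], "roll":[0,0,0,0,0], "hand":[8.5,8.5,8.5,8.5,8.5]}'
python3 -m jog '{"delta_pos": [[0,0,0],[0,0,0],[0,0,0],[0,0,0],[0,0,0]], "roll":[0,0,0,0,0], "hand":[8,7.2,6.6,6,5.8]}'
python3 -m jog '{"delta_pos": [[0,0,-0.5],[0,0,-1.5],[0,0,-5],[0,0,-9],[0,0,-14]], "roll":[0,0,0,0,0], "hand":[5.8,5.8,5.8,5.8,5.8]}'
python3 - <<'E'
from h import *
r.get_image('side');r.get_image('side')
togo([.4645,-.3137],.19,24.6,90);print(r.get_state()['joints'])
E
```

```text
clock: 35.0
tool_pos: [0.6225, 0.2361, 0.0935]
tcp_rot: [[-0.94, 0.342, -0.007], [0.342, 0.94, -0.002], [0.006, -0.004, -1.0]]
wrist_force: [-0.8, 0.4, 0.5]
finger_gap: 0.085
gripper_force: 0.0
clock: 35.5
tool_pos: [0.6248, 0.2374, 0.0336]
tcp_rot: [[-0.94, 0.341, -0.002], [0.341, 0.94, -0.001], [0.001, -0.001, -1.0]]
wrist_force: [-0.0, 0.1, -0.0]
finger_gap: 0.0851
gripper_force: 0.0
clock: 36.0
tool_pos: [0.6264, 0.2379, 0.036]
tcp_rot: [[-0.94, 0.34, 0.002], [0.34, 0.94, 0.0], [-0.002, 0.001, -1.0]]
wrist_force: [-1.2, -0.4, 6.0]
finger_gap: 0.0626
gripper_force: 67.8
clock: 36.5
tool_pos: [0.624, 0.2374, 0.1746]
tcp_rot: [[-0.94, 0.341, -0.004], [0.341, 0.94, -0.001], [0.003, -0.002, -1.0]]
wrist_force: [1.4, 0.3, -1.6]
finger_gap: 0.0628
gripper_force: 66.6
shift cm [ -3.25 -57.62  -1.12] roll -44.5 j6 -55.2 t 36.6 pos [0.6302 0.2392 0.1831]
[ 0.2604  0.5224  1.4294  0.0001  1.1758 -0.9631]
```

```bash
python3 -m jog '{"delta_pos": [[-0.1,-2,-2],[-0.2,-5,-4],[-0.4,-8,-5.5],[-0.6,-11.5,-6.5],[-0.8,-15,-7]], "roll":[0,0,0,0,0], "hand":[5.8,5.8,5.8,5.8,5.8]}'
python3 -m jog '{"delta_pos": [[-0.2,-3,0],[-0.3,-6,0],[-0.5,-9,0],[-0.6,-12,0],[-0.8,-15,0]], "roll":[0,0,0,0,0], "hand":[5.8,5.8,5.8,5.8,5.8]}'
python3 -m jog '{"delta_pos": [[-0.2,-3,0],[-0.3,-6,0],[-0.5,-9,0],[-0.6,-12,0],[-0.8,-15,0]], "roll":[0,0,0,0,0], "hand":[5.8,5.8,5.8,5.8,5.8]}'
python3 -m jog '{"delta_pos": [[-0.2,-3,0],[-0.3,-6,0],[-0.5,-9,0],[-0.7,-11.5,0],[-0.8,-12.6,0]], "roll":[4,8,12,16,20], "hand":[5.8,5.8,5.8,5.8,5.8]}'
python3 -m jog '{"delta_pos": [[0,0,1],[0,0,4],[0,0,8],[0,0,11.5],[0,0,13]], "roll":[5,10,16,21,25.5], "hand":[5.8,5.8,5.8,5.8,5.8]}'
python3 - <<'E'
from h import *
r.get_image('side');r.get_image('side')
p=shot('wrist');cv2.imwrite('pics/w13.png',p['frame']);togo([.4645,-.3137],.037,24.6,90)
for th in(150,180):
  for o in whites(p,th=th):
    if o[1]>20 and o[2]>20:print(th,*o)
f=p['frame'].min(2)
for row in(100,110,120,130,140):print(row,np.where(f[row]>170)[0][[0,-1]] if (f[row]>170).any() else None)
for col in(230,257,280):print(col,np.where(f[:,col]>170)[0][:3])
E
```

```text
clock: 37.1
tool_pos: [0.5817, 0.0931, 0.2456]
tcp_rot: [[-0.94, 0.34, 0.002], [0.34, 0.94, 0.0], [-0.001, 0.001, -1.0]]
wrist_force: [-0.1, -1.0, -1.9]
finger_gap: 0.0631
gripper_force: 66.8
clock: 37.6
tool_pos: [0.5374, -0.0507, 0.2445]
tcp_rot: [[-0.94, 0.34, -0.0], [0.34, 0.94, 0.0], [0.0, -0.0, -1.0]]
wrist_force: [-0.6, 0.4, -1.2]
finger_gap: 0.0626
gripper_force: 66.9
clock: 38.1
tool_pos: [0.4939, -0.1943, 0.2445]
tcp_rot: [[-0.94, 0.341, -0.0], [0.341, 0.94, 0.0], [0.0, 0.0, -1.0]]
wrist_force: [-0.0, -0.1, -2.0]
finger_gap: 0.0626
gripper_force: 66.9
clock: 38.6
tool_pos: [0.4586, -0.3167, 0.2445]
tcp_rot: [[-0.764, 0.645, -0.0], [0.645, 0.764, -0.001], [-0.0, -0.001, -1.0]]
wrist_force: [0.2, -0.2, -0.7]
finger_gap: 0.0628
gripper_force: 66.8
clock: 39.1
tool_pos: [0.4574, -0.313, 0.1114]
tcp_rot: [[-0.413, 0.911, -0.004], [0.911, 0.413, 0.004], [0.005, -0.002, -1.0]]
wrist_force: [-0.7, -0.3, -1.9]
finger_gap: 0.0629
gripper_force: 66.8
shift cm [-0.24  0.55  7.66] roll 0.1 j6 -66.2 t 39.25 pos [ 0.4586 -0.314   0.1136]
150 [ 0.4955 -0.4284] 114 122 51.0 0.23 [249. 318.]
150 [ 0.461  -0.3013] 483 289 20.4 0.47 [254. 143.]
180 [ 0.4953 -0.3965] 28 94 24.7 0.89 [257. 295.]
180 [ 0.6056 -0.2418] 38 68 38.1 0.33 [457. 196.]
180 [ 0.4542 -0.2877] 94 33 18.6 0.42 [260. 177.]
100 [ 49 417]
110 [ 68 442]
120 [ 69 403]
130 [141 494]
140 [176 432]
230 [7 8 9]
257 [0 1 2]
280 [14 15 16]
```

```bash
python3 - <<'E'
from h import *
p=shot('wrist');f=p['frame'];m=(f.min(2)>195).astype('uint8')
n,l,st,ce=cv2.connectedComponentsWithStats(m);R=r.get_state()['tcp_rot'];t=r.get_state()['tool_pos']
for i in range(1,n):
    if st[i][4]>150 and abs(ce[i][0]-258)<90 and ce[i][1]<260:
        v,u=np.where(l==i);w=unproj(p,np.c_[u,v],.007)-t[:2];a=w@R[:2,0];b=w@R[:2,1]
        print(st[i],'x max',np.percentile(a,99)*100,'y',np.percentile(b,1)*100,np.percentile(b,99)*100)
E
```

```text
[ 208  147  107   41 2234] x max 4.552390506108961 y -3.8611031345805715 4.4244529676027335
```

```bash
python3 -m jog '{"delta_pos": [[-0.1,0.45,1.5],[-0.1,0.45,3.5],[-0.1,0.45,5.5],[-0.1,0.45,6.7],[-0.1,0.45,7]], "roll":[0,0,0,0,0], "hand":[5.8,5.8,5.8,5.8,5.8]}'
python3 -m jog '{"delta_pos": [[0,0,0.05],[0,0,0.15],[0,0,0.25],[0,0,0.35],[0,0,0.4]], "roll":[0,0,0,0,0], "hand":[5.8,5.8,5.8,5.8,5.8]}'
python3 -m jog '{"delta_pos": [[0,0,0.05],[0,0,0.1],[0,0,0.15],[0,0,0.15],[0,0,0.15]], "roll":[0,0,0,0,0], "hand":[5.8,5.8,5.8,5.8,5.8]}'
```

```text
clock: 39.8
tool_pos: [0.4637, -0.3134, 0.0435]
tcp_rot: [[-0.417, 0.909, -0.001], [0.909, 0.417, 0.001], [0.001, -0.001, -1.0]]
wrist_force: [0.7, 0.7, -1.6]
finger_gap: 0.063
gripper_force: 66.9
clock: 40.3
tool_pos: [0.4641, -0.3139, 0.0409]
tcp_rot: [[-0.416, 0.909, 0.0], [0.909, 0.416, -0.001], [-0.001, 0.0, -1.0]]
wrist_force: [0.1, 1.1, -1.9]
finger_gap: 0.0628
gripper_force: 66.9
clock: 40.8
tool_pos: [0.4639, -0.3138, 0.039]
tcp_rot: [[-0.416, 0.909, -0.0], [0.909, 0.416, -0.0], [0.0, -0.0, -1.0]]
wrist_force: [-0.7, -0.4, -1.5]
finger_gap: 0.0627
gripper_force: 66.9
```

```bash
python3 -m jog '{"delta_pos": [[0,0,0.03],[0,0,0.06],[0,0,0.1],[0,0,0.12],[0,0,0.12]], "roll":[0,0,0,0,0], "hand":[5.8,5.8,5.8,5.8,5.8]}'
python3 -m jog '{"delta_pos": [[0,0,0.02],[0,0,0.04],[0,0,0.06],[0,0,0.06],[0,0,0.06]], "roll":[0,0,0,0,0], "hand":[5.8,5.8,5.8,5.8,5.8]}'
```

```text
clock: 41.3
tool_pos: [0.4639, -0.3137, 0.038]
tcp_rot: [[-0.416, 0.909, 0.0], [0.909, 0.416, -0.0], [-0.0, -0.0, -1.0]]
wrist_force: [-0.3, 0.7, 0.3]
finger_gap: 0.0626
gripper_force: 67.3
clock: 41.8
tool_pos: [0.4639, -0.3138, 0.0379]
tcp_rot: [[-0.416, 0.909, 0.0], [0.909, 0.416, -0.0], [-0.0, 0.0, -1.0]]
wrist_force: [-1.8, 1.2, 7.0]
finger_gap: 0.0629
gripper_force: 68.2
```

Contact with the tray floor, so I release, lift off, and take the final check picture.

```bash
python3 -m jog '{"delta_pos": [[0,0,-0.05],[0,0,-0.05],[0,0,-0.05],[0,0,-0.05],[0,0,-0.05]], "roll":[0,0,0,0,0], "hand":[6.8,7.4,8,8.3,8.5]}'
python3 -m jog '{"delta_pos": [[0,0,-1],[0,0,-4],[0,0,-8.5],[0,0,-13],[0,0,-17]], "roll":[0,0,0,0,0], "hand":[8.5,8.5,8.5,8.5,8.5]}'
python3 -m jog '{"delta_pos": [[0,0,-2],[0,0,-4],[0,0,-6],[0,0,-8],[0,0,-10]], "roll":[0,0,0,0,0], "hand":[8.5,8.5,8.5,8.5,8.5]}'
python3 - <<'E'
from h import *
r.get_image('side');r.get_image('side')
p=shot('wrist');q=shot('side');s=shot('scene');g=np.zeros((600,800,3),'uint8')
def put(im,x0,y0,x1,y1,X,Y,k):
    c=cv2.resize(im['frame'][y0:y1,x0:x1],None,fx=k,fy=k,interpolation=2);g[Y:Y+c.shape[0],X:X+c.shape[1]]=c[:600-Y,:800-X]
put(p,170,80,350,230,0,0,2);put(s,180,100,250,150,0,300,5)
put(q,160,220,230,280,360,0,4);put(q,100,150,170,210,360,240,4);put(s,260,140,320,195,640,0,2.6);put(q,290,250,360,310,360,480,2);put(s,350,200,420,250,640,240,2.2);put(s,300,170,360,220,640,400,2.6)
cv2.imwrite('pics/f.png',g)
E
```

```text
clock: 42.3
tool_pos: [0.4639, -0.3138, 0.0376]
tcp_rot: [[-0.416, 0.909, -0.0], [0.909, 0.416, -0.0], [0.0, -0.0, -1.0]]
wrist_force: [-0.0, -0.8, 0.3]
finger_gap: 0.0849
gripper_force: 0.0
clock: 42.8
tool_pos: [0.464, -0.3138, 0.2107]
tcp_rot: [[-0.416, 0.909, 0.001], [0.909, 0.416, -0.001], [-0.001, 0.001, -1.0]]
wrist_force: [0.2, -0.4, 0.1]
finger_gap: 0.0849
gripper_force: 0.0
clock: 43.3
tool_pos: [0.4636, -0.3134, 0.3094]
tcp_rot: [[-0.416, 0.909, 0.0], [0.909, 0.416, -0.0], [-0.0, 0.0, -1.0]]
wrist_force: [-0.5, -0.2, 0.3]
finger_gap: 0.0848
gripper_force: 0.0
```

View pics/f.png

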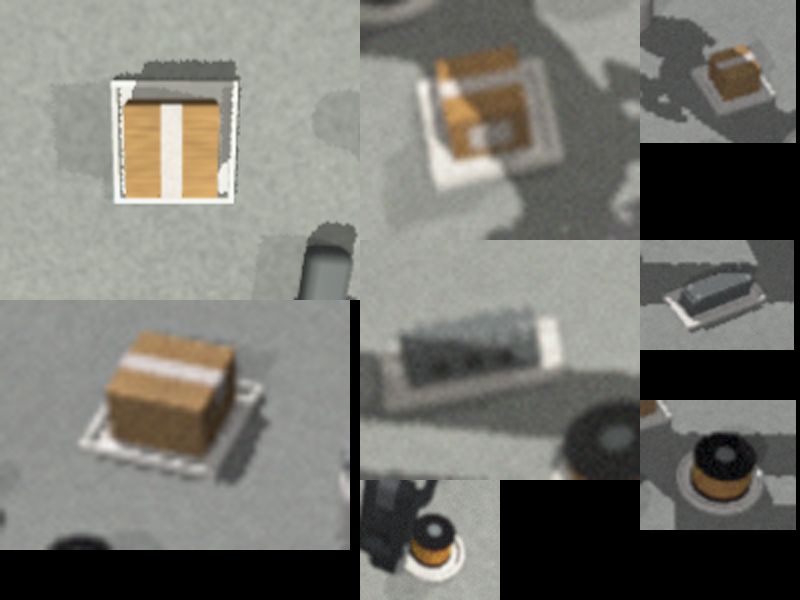

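The montage shows all five items upright and inside the rims of their own trays: the big carton (170,145) and (170,395), small carton (485,105), junction box (470,345), small reel (432,540) and big reel (722,465). The decoys were never touched.

```bash
python3 -c "
from plant import r
print(r.hand_in())"
```

```text
the job is handed in; nothing more can be done
None
```

All five items are upright in their matching trays, and the job was handed in at about 43.5 s of the 128 s allowed; the hand-in returned no verdict.

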